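# Tip the sample bins and dispatch the stamped one

## Robot

A 6-joint arm with a two-finger parallel gripper is mounted at the origin on the work surface. World frame = base frame: x ahead of the robot, y to its left, z up, the work surface at z = 0. Lengths are in m, angles in rad, forces in N, time in s.
With the tool pointing down it reaches from about 0.375 to 0.9 m from the base axis. Payload 3.1 kg.
Tool frame: the origin (TCP) lies at the very end of the fingers, on their centre line; the grasp point (between the pads) lies 19 mm behind it; y points along the fingers, x is the direction in which the jaws open and shut, and the axes are right-handed (so a half turn about y gives the same grasp; the last joint's range is limited). The gripper opens to 87 mm and grips with 3 to 60 N. Pads are 19 mm wide; open, the fingers measure 117 mm over their backs; the gripper's body (75 mm by 190 mm) begins 51 mm behind the grasp point.
Start: joints at [1.02, 0.527, 1.433, -0, 1.181, -0.178], TCP at [0.227, 0.582, 0.223] pointing down, gripper open.
Joint ranges: [-3.08, 3.08], [-0.75, 2.2], [0.22, 2.44], [-1.43, 4.57], [0, 2.65], [-2.85, 2.85]. Speed limits (rad/s): [2.79, 2.79, 3.14, 3.14, 3.14, 3.14].

## Interface

Orientations are given as a unit quaternion [x, y, z, w].
In Python, from rig import robot gives the robot as it stands.
- The arm moves only by the shell command python3 -m creep 'ROWS' [FORCE]. ROWS is JSON, a list of rows, each a list of 3 entries, a list of its own where there are three numbers: the shift along the tool's x, y, z in mm, then the turn about the tool's y in rad, then the opening, from 0 (shut) to 1 (fully open). A call has 1 to 8 rows; each row shifts and turns the commanded pose from where the row before left it, along the tool's axes as they then stand; what a row does not reach is not made up. A row lasts 1/10 s, in which the tool goes at most 50 mm and 8.59 degrees, less where a joint would pass 70% of its speed; a pose out of reach is approached as far as the arm can. A call with a gripper value outside its range is refused whole. The fingers move at their own pace and stop on an object; FORCE is the grip in N (left out, the last holds). Time passes only in rows, so rows that do not move let the fingers close. It gives the time, the measured TCP pose, the force and the opening at its end, in the units of the state.
- robot.get_obs(): the state, without advancing time (a new reading comes with each control period).
- robot.camera(name): name is "scene" or "top" or "wrist"; returns a dict with "pixels" (400x640x3 uint8, red, green, blue), "fx", "fy", "cx", "cy" (pixels), "k1" (the pictures are not rectified: a ray, as slopes to the right and down, at radius r is drawn at 1 + k1 r^2 times it, then the intrinsics apply), "position" and "rotation" of the camera in the world. Camera axes: x right, y up, looking along -z (the intrinsics and any distortion apply to the point x, -y, -z); pixel columns grow to the right and rows downward; lengths in m; the calibration is good to about 2 mm. A picture is of the moment at which its call begins. There is no depth.
- robot.hand_in(): hands the job in, once; it reports no verdict.
The state is a dict: "time": time; "q": joint angles; "joint_velocities": joint speeds; "joint_torque": joint torques, N m; "position": TCP position; "tool_rot": TCP orientation; "ft_force": force on the tool from outside, world axes, zero at the start; "moment": the same for the moment, N m; "grip_width": finger opening in m.
Only numpy, scipy, OpenCV 4.12 (cv2) and the standard library are available. Lean on these libraries where they do the work, as an engineer would, in place of code of your own. Each camera call takes 0.05 s, during which the arm holds its last target.

## Task

Using the fingertips only, tip both blue bins over towards the robot, so that each lies on its front with its underside in view from the far side of the bench. Then push the bin with the yellow disc underneath, still lying, away from the robot until its middle lies over the yellow dispatch line, and leave the other bin lying where it was tipped. Never lift or carry a bin off the bench, and leave the other lab things alone.

Things in the scene. Friction and masses are not known exactly. Their poses are not given: they have to be found in the camera images.
- stamped_bin: blue open plastic bin, 60 mm deep (x), 100 wide (y), 90 tall (z), walls 4, empty, 0.11 to 0.22 kg, yellow disc 42 wide under it (the only mark). Origin: centre of underside, z to the mouth. Starts upright, front (-x) to the robot within 0.2 rad; may be left or right. Pushed slowly to the robot at height 75 on its far face it tips over its near bottom edge, hardly sliding; after some 45 of fingertip travel (0.65 rad) it falls on its front
- plain_bin: blue open plastic bin, 60 mm deep (x), 100 wide (y), 90 tall (z), walls 4, empty, 0.11 to 0.22 kg, nothing under it. Origin: centre of underside, z to the mouth. Starts upright, front (-x) to the robot within 0.2 rad; may be left or right. Pushed slowly to the robot at height 75 on its far face it tips over its near bottom edge, hardly sliding; after some 45 of fingertip travel (0.65 rad) it falls on its front
- stamped_bin_middle (a point): stamped bin: centre of its volume, 45 mm above its underside; axes are the bin's (z towards the mouth). Once tipped the bin lies 60 high, 90 long, 100 wide, mouth towards the robot, underside facing away, and this point is 30 above the bench, some 75 nearer the robot than before
- plain_bin_middle (a point): plain bin: centre of its volume, 45 mm above its underside; axes are the bin's (z towards the mouth). Once tipped the bin lies 60 high, 90 long, 100 wide, mouth towards the robot, underside facing away, and this point is 30 above the bench, some 75 nearer the robot than before
- stamped_bin_back (a point): centre of the stamped bin's far (+x) outer face; on top, 60 above the bench, when the bin has been tipped onto its front
- plain_bin_back (a point): centre of the plain bin's far (+x) outer face; on top, 60 above the bench, when the bin has been tipped onto its front
- dispatch_line: dispatch line: flat yellow tape with thin black edges, stuck to the bench beyond the bins, 52 wide (x) by 600 long (y), flush (nothing catches on it). Origin at its middle on the bench; its y runs along the line, its x across it, away from the robot
- dropper_bottle: small white plastic bottle, 32 across, 58 tall, standing between the two bins. Bystander, sizes in mm; origin at the centre of its underside, z up
- amber_bottle: amber glass bottle with black cap, 60 across, 130 tall. Bystander, sizes in mm; origin at the centre of its underside, z up
- beaker: clear glass beaker, 68 across, 85 tall. Bystander, sizes in mm; origin at the centre of its underside, z up
- white_jar: white jar with blue cap, 56 across, 60 tall, between the robot and the bins. Bystander, sizes in mm; origin at the centre of its underside, z up
- tip_box: white box with yellow lid, 85 x 120 x 58 tall. Bystander, sizes in mm; origin at the centre of its underside, z up
- vial_rack: grey rack of capped vials, 70 x 140 x 59 tall. Bystander, sizes in mm; origin at the centre of its underside, z up
Mind the look-alikes: they are no part of the job. What is shaped like the stamped_bin but red is not meant.

How it is judged:
On the way, in this order (a step that is already met when the one before it is completed fails the run):
1. both bins have been tipped towards the robot and lie on their fronts at the same time (angle between stamped_bin's own z axis and vertical between 1.4 and 1.74 rad and height (world z) of each of stamped_bin_back, plain_bin_back above 0.055 m and angle between plain_bin's own z axis and vertical between 1.4 and 1.74 rad), for 0.2 s.
2. the stamped bin, still lying, has its middle over the dispatch line (angle between stamped_bin's own z axis and vertical between 1.4 and 1.74 rad and height (world z) of stamped_bin_back above 0.055 m and x of stamped_bin_middle in the frame of dispatch_line between -0.03 and 0.03 m and y of stamped_bin_middle in the frame of dispatch_line between -0.3 and 0.3 m), for 0.2 s.
At the end, for the whole second after the job is handed in: Both bins lie at rest on their fronts (tilt within about 0.17 rad of a right angle, far face on top); the stamped bin's middle is within 30 mm of the centre line of the tape, along its length; the plain bin's middle is within 130 mm of where it was at the start (tipping alone moves it about 77 mm) (all of step 2 and angle between plain_bin's own z axis and vertical between 1.4 and 1.74 rad and height (world z) of plain_bin_back above 0.055 m and linear speed of each of stamped_bin, plain_bin below 0.01 m/s and distance of plain_bin_middle from where it was at the start of the episode below 0.13 m); the robot touches nothing.
It fails at once if a bin is lifted or carried: its middle rises above 75 mm (tipping raises it to 54 mm at most) (height (world z) of any of stamped_bin_middle, plain_bin_middle above 0.075 m).
It fails at once if another lab thing is shifted by more than 25 mm or tipped by more than 0.4 rad (distance of any of dropper_bottle, amber_bottle, beaker, white_jar, tip_box, vial_rack from where it was at the start of the episode above 0.025 m or angle between any of dropper_bottle, amber_bottle, beaker, white_jar, tip_box, vial_rack's own z axis and vertical above 0.4 rad).
It also fails if it takes over 62 s, if anything falls off the work surface, if the arm or the gripper's body presses on something with over 40 N, if the wrist force passes 120 N, or if a joint passes its speed limit or range.

## Working session

There is one attempt and no reset: what is moved stays moved. The work goes in short steps, Python scripts to look and compute and a shell command to move; the robot and the scene stay as the last step left them, time stands still between calls to the robot, and variables do not carry over. Pictures are saved under pics/ and viewed, and the job is handed in when it is done.

```bash
mkdir -p pics; ls
cat > h.py <<'E'
import numpy as np, cv2
from rig import robot
from scipy.spatial.transform import Rotation as R
def snap(name,fn):
    c=robot.camera(name); cv2.imwrite('pics/'+fn,c['pixels'][:,:,::-1]); 
    np.savez('pics/'+fn+'.npz',**{k:np.array(v) for k,v in c.items()}); return c
def load(fn): return dict(np.load('pics/'+fn+'.npz'))
def rotm(c):
    r=np.array(c['rotation']); return r if r.shape==(3,3) else R.from_quat(r).as_matrix()
def pix2(c,u,v,z):
    K=np.array([[c['fx'],0,c['cx']],[0,c['fy'],c['cy']],[0,0,1]],float)
    s=cv2.undistortPoints(np.array([[[u,v]]],float),K,np.array([float(c['k1']),0,0,0]))[0,0]
    d=rotm(c)@np.array([s[0],-s[1],-1]); p=np.array(c['position'])
    return p+d*(z-p[2])/d[2]
def proj(c,P):
    q=rotm(c).T@(np.array(P)-np.array(c['position'])); s=np.array([q[0],-q[1]])/-q[2]
    s=s*(1+float(c['k1'])*(s@s)); return np.array([c['fx']*s[0]+c['cx'],c['fy']*s[1]+c['cy']])
E
python3 - <<'E'
from h import *
o=robot.get_obs(); print(o)
for n in('scene','top'):
    c=snap(n,n+'0.png'); print(n,c['position'],c['rotation'],c['fx'],c['k1'])
E
```

```text
pics
{'time': 0.0, 'q': array([ 1.02047507e+00,  5.28470687e-01,  1.43390632e+00, -2.35374961e-05,
        1.18136722e+00, -1.78492427e-01]), 'joint_velocities': array([ 0.00131217,  0.00026746,  0.00113032,  0.00106734,  0.00112601,
       -0.00034416]), 'joint_torque': array([ 4.73064738e-04, -4.40032589e+01, -1.76597768e+01,  6.34713890e-02,
        5.81261551e-02, -1.40901511e-04]), 'position': array([0.22666213, 0.5816691 , 0.22156757]), 'tool_rot': array([ 0.58412222,  0.39827244, -0.3996547 , -0.58348643]), 'ft_force': array([-0.18203899, -0.641041  ,  0.61974482]), 'moment': array([ 0.01225966,  0.03793614, -0.02438411]), 'grip_width': 0.08706108565288583}
scene [1.47145352 0.05813078 0.89851484] [0.29129303 0.29745862 0.64817392 0.63760278] 493.04468127004174 -0.13749675690863136
top [0.44779922 0.05101646 1.19191648] [ 0.01684903 -0.02892088 -0.70603256  0.70738796] 435.4800476471149 0.037075718314469944
```

View pics/scene0.png

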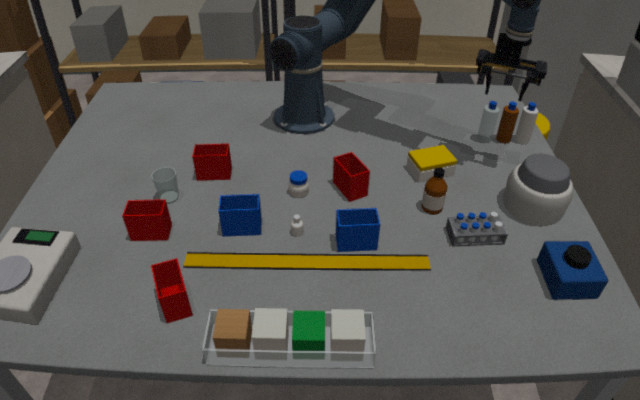

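View pics/top0.png

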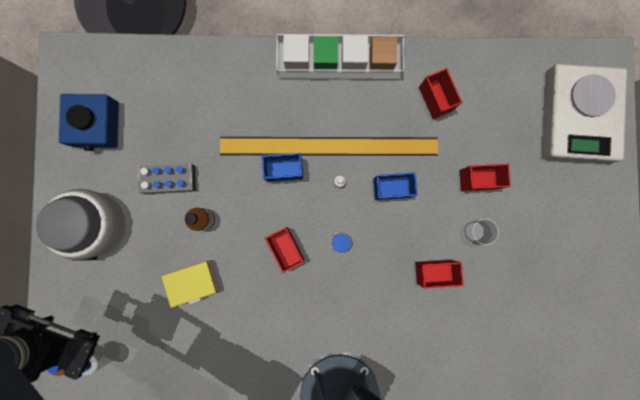

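Run:
```python
from h import *
o=robot.get_obs(); print(R.from_quat(o['tool_rot']).as_matrix().round(3))
```

```text
[[ 0.363 -0.001 -0.932]
 [ 0.932 -0.002  0.363]
 [-0.002 -1.     0.   ]]
```

The scene view shows blue bins at (240,215) and (357,230), the tape at y≈262, the white bottle at (297,226) and red look-alikes. The top view shows the bins at (396,186) and (282,167), with the tape at row 146. I'll zoom in to measure.

Run:
```python
from h import *
c=load('top0.png'); im=c['pixels'][:,:,::-1]
hsv=cv2.cvtColor(np.ascontiguousarray(im),cv2.COLOR_BGR2HSV)
def comps(m,lo,name):
    n,l,s,ce=cv2.connectedComponentsWithStats(m)
    for i in range(1,n):
        if s[i,4]>lo: 
            r=cv2.minAreaRect(np.argwhere(l==i)[:,::-1].astype(np.float32)); print(name,s[i],r)
comps(cv2.inRange(hsv,(100,120,40),(125,255,255)),150,'blue')
comps(cv2.inRange(hsv,(18,150,100),(30,255,255)),150,'yel')
cv2.imwrite('pics/crop0.png',cv2.resize(im[120:290,190:470],(800,486),interpolation=cv2.INTER_CUBIC))
for u,v,z in[(219,137,0),(438,137,0),(219,155,0),(438,155,0),(340,181,.05),(342,243,.06),(197,219,.13)]:
    print(u,v,pix2(c,u,v,z).round(4))
```

```text
blue [  59   95   50   52 1885] ((83.5, 120.5), (51.0, 49.0), 90.0)
blue [ 262  154   41   27 1016] ((281.95916748046875, 166.8463134765625), (26.136505126953125, 39.48545837402344), 86.42366790771484)
blue [374 173  43  26 999] ((395.0823059082031, 185.57057189941406), (24.15939712524414, 41.95298767089844), 85.60128784179688)
blue [332 234  19  18 267] ((341.0, 242.5), (17.0, 18.0), 90.0)
yel [ 221  138  216   16 3146] ((328.50091552734375, 145.80714416503906), (215.06422424316406, 14.637929916381836), 0.27283498644828796)
219 137 [0.688  0.3303 0.    ]
438 137 [ 0.6909 -0.2741  0.    ]
219 155 [0.6381 0.3295 0.    ]
438 155 [ 0.6406 -0.2734  0.    ]
340 181 [ 5.627e-01 -1.000e-04  5.000e-02]
342 243 [ 0.4005 -0.0048  0.06  ]
197 219 [0.4612 0.3492 0.13  ]
```

View pics/crop0.png

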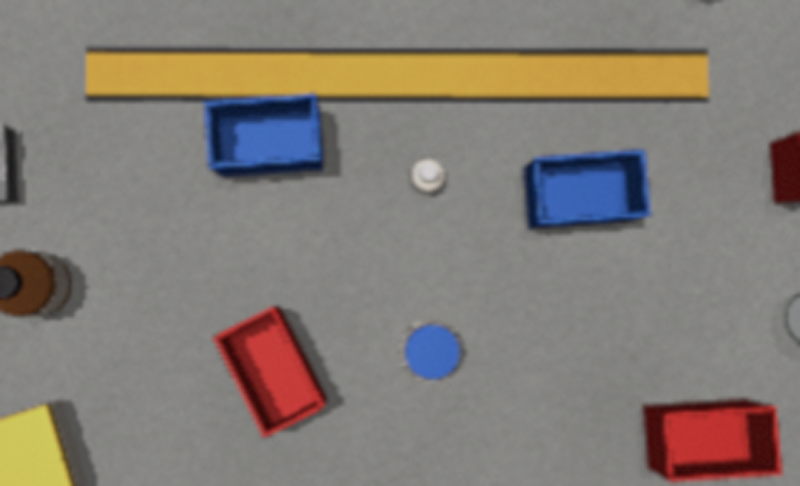

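```bash
cat >> h.py <<'E'
from scipy.optimize import minimize
def bluemask(c):
    im=np.ascontiguousarray(c['pixels']); hsv=cv2.cvtColor(im,cv2.COLOR_RGB2HSV)
    return cv2.inRange(hsv,(100,100,25),(128,255,255))
def fitbox(c,x,y,yaw,L,W,H,box):
    u0,v0,u1,v1=box; S=8
    m=cv2.resize(bluemask(c)[v0:v1,u0:u1],None,fx=S,fy=S,interpolation=cv2.INTER_LINEAR)>127
    def cost(p):
        a,b,t=p; ct,st=np.cos(t),np.sin(t)
        pts=[proj(c,[a+ct*i*L/2-st*j*W/2,b+st*i*L/2+ct*j*W/2,z]) for i in(-1,1) for j in(-1,1) for z in(0,H)]
        pts=(np.array(pts)-[u0,v0]+.5)*S
        h=cv2.convexHull(pts.astype(np.float32)).astype(np.int32)
        k=np.zeros(m.shape,np.uint8); cv2.fillConvexPoly(k,h,1)
        return (m^(k>0)).sum()/m.sum()
    r=minimize(cost,[x,y,yaw],method='Nelder-Mead',options=dict(initial_simplex=[[x,y,yaw],[x+.015,y,yaw],[x,y+.015,yaw],[x,y,yaw+.15]]))
    return r.x.round(4),round(r.fun,3)
E
python3 - <<'E'
from h import *
t=load('top0.png'); s=load('scene0.png')
print(pix2(t,282,167,.09),pix2(t,396,186,.09))
a=pix2(t,282,167,.06); b=pix2(t,396,186,.06)
print('L',fitbox(t,a[0],a[1],0.05,.06,.1,.09,(252,144,312,190)),fitbox(s,a[0],a[1],.05,.06,.1,.09,(325,200,390,256)))
print('R',fitbox(t,b[0],b[1],0.05,.06,.1,.09,(364,162,426,210)),fitbox(s,b[0],b[1],.05,.06,.1,.09,(210,185,270,245)))
for n,p in dict(bot=[.5627,0,0],red1=[0,0,0]).items(): print(n,proj(s,p))
print('red', pix2(t,285,250,.06),[pix2(t,190+u/2.857,120+v/2.857,.09).round(3) for u,v in((216,338),(277,308),(326,404),(265,435),(645,405),(770,403))])
E
```

```text
[0.59389128 0.149125   0.09      ] [ 0.54626185 -0.14089511  0.09      ]
L (array([0.5992, 0.1508, 0.0724]), np.float64(0.065)) (array([0.5973, 0.1493, 0.0554]), np.float64(0.032))
R (array([ 0.5497, -0.1438,  0.0888]), np.float64(0.077)) (array([ 0.5478, -0.1456,  0.0964]), np.float64(0.034))
bot [297.22738244 231.93328412]
red1 [304.01814766 117.44261321]
red [0.38252922 0.14227522 0.06      ] [array([0.413, 0.189, 0.09 ]), array([0.44 , 0.135, 0.09 ]), array([0.356, 0.092, 0.09 ]), array([0.329, 0.145, 0.09 ]), array([ 0.355, -0.189,  0.09 ]), array([ 0.357, -0.299,  0.09 ])]
```

The fits from the two cameras agree within 2 mm. Left bin: (0.598, 0.150), yaw about 0.06. Right bin: (0.549, -0.1445), yaw about 0.09. Tape centre x is about 0.664. First I'll turn the tool so its z faces the robot, with the fingers half open.

```bash
cat >> h.py <<'E'
def togo(P):
    o=robot.get_obs(); M=R.from_quat(o['tool_rot']).as_matrix()
    print('t',round(o['time'],2),'pos',o['position'].round(4),'head',round(float(np.arctan2(M[1,0],M[0,0])),3),'ydir',M[:,1].round(3),'F',o['ft_force'].round(1),'w',round(float(o['grip_width']),3))
    print('need mm',(M.T@(np.array(P)-o['position'])*1000).round(1))
E
python3 -m creep '[[[0,0,0],-0.14,0.5],[[0,0,0],-0.15,0.5],[[0,0,0],-0.14,0.5],[[0,0,0],0,0.5]]'; python3 -c "
from h import *
togo([.668,.152,.2])"
```

```text
time: 0.5
position: [0.2268, 0.5819, 0.222]
tool_rot: [-0.485, -0.514, 0.515, 0.485]
ft_force: [0.1, -0.5, 0.2]
grip_width: 0.0625
t 0.5 pos [0.2268 0.5819 0.222 ] head 1.629 ydir [-0.001 -0.001 -1.   ] F [ 0.1 -0.5  0.2] w 0.063
need mm [-454.8   22.2 -415.6]
```

```bash
python3 -m creep '[[[-32,0,-30],0,0.5],[[-32,0,-30],0,0.5],[[-32,0,-30],0,0.5],[[-32,0,-30],0,0.5],[[-32,0,-30],0,0.5],[[-32,0,-30],0,0.5],[[-32,0,-30],0,0.5],[[-32,0,-30],0,0.5]]'; python3 -m creep '[[[-33,0,-30],0,0.5],[[-33,0,-30],0,0.5],[[-33,0,-30],0,0.5],[[-33,0,-30],0,0.5],[[-33,4,-30],0,0.5],[[-33,8,-25],0,0.5],[[0,8,0],0,0.5],[[0,0,0],0,0.5]]'; python3 -c "
from h import *
togo([.668,.152,.075])"
```

```text
time: 1.3
position: [0.4825, 0.3392, 0.2224]
tool_rot: [-0.486, -0.513, 0.514, 0.486]
ft_force: [1.0, 0.2, 0.1]
grip_width: 0.0433
time: 2.1
position: [0.6667, 0.1521, 0.2003]
tool_rot: [-0.485, -0.512, 0.514, 0.488]
ft_force: [-0.0, 0.0, -0.5]
grip_width: 0.0434
t 2.1 pos [0.6667 0.1521 0.2003] head 1.624 ydir [-0.005  0.    -1.   ] F [-0.   0.  -0.5] w 0.043
need mm [ -0.3 125.3  -1.8]
```

```bash
python3 -m creep '[[[0,30,0],0,0.5],[[0,40,0],0,0.5],[[0,35,0],0,0.5],[[0,20,0],0,0.5],[[0,0,0],0,0.5]]'; python3 -c "
from h import *
togo([.618,.150,.075]); snap('scene','s1.png')
im=cv2.imread('pics/s1.png')[130:300,150:450]; cv2.imwrite('pics/s1c.png',cv2.resize(im,(800,453)))"
```

```text
time: 2.6
position: [0.6636, 0.1547, 0.0741]
tool_rot: [-0.483, -0.512, 0.517, 0.487]
ft_force: [-1.1, 0.0, -0.2]
grip_width: 0.0435
t 2.6 pos [0.6636 0.1547 0.0741] head 1.629 ydir [-0.009 -0.    -1.   ] F [-1.1  0.  -0.2] w 0.044
need mm [-2.  -0.5 45.8]
```

View pics/s1c.png

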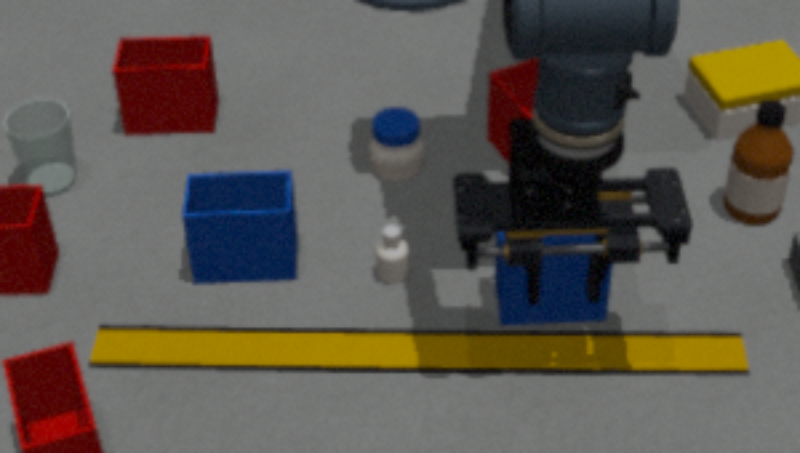

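The fingers (crop 532 and 597, row 290) straddle the far face of the left bin. Next I push slowly.

```bash
python3 -m creep '[[[0,0,6],0,0.5],[[0,0,6],0,0.5],[[0,0,5],0,0.5],[[0,0,5],0,0.5],[[0,0,5],0,0.5],[[0,0,5],0,0.5],[[0,0,5],0,0.5],[[0,0,5],0,0.5]]';python3 -m creep '[[[0,0,5],0,0.5],[[0,0,5],0,0.5],[[0,0,5],0,0.5],[[0,0,5],0,0.5]]'; python3 -c "
from h import *
togo([.618,.150,.075]); snap('scene','s2.png')
im=cv2.imread('pics/s2.png')[130:300,150:450]; cv2.imwrite('pics/s2c.png',cv2.resize(im,(800,453)))"
```

```text
time: 3.45
position: [0.6262, 0.1507, 0.078]
tool_rot: [0.486, 0.515, -0.514, -0.485]
ft_force: [1.0, 1.3, 1.5]
grip_width: 0.0436
time: 3.85
position: [0.6051, 0.1496, 0.0775]
tool_rot: [-0.485, -0.514, 0.514, 0.485]
ft_force: [0.8, 0.1, 1.0]
grip_width: 0.0438
t 3.85 pos [0.6051 0.1496 0.0775] head 1.629 ydir [-0.001 -0.    -1.   ] F [0.8 0.1 1. ] w 0.044
need mm [ -0.3   2.5 -12.9]
```

View pics/s2c.png

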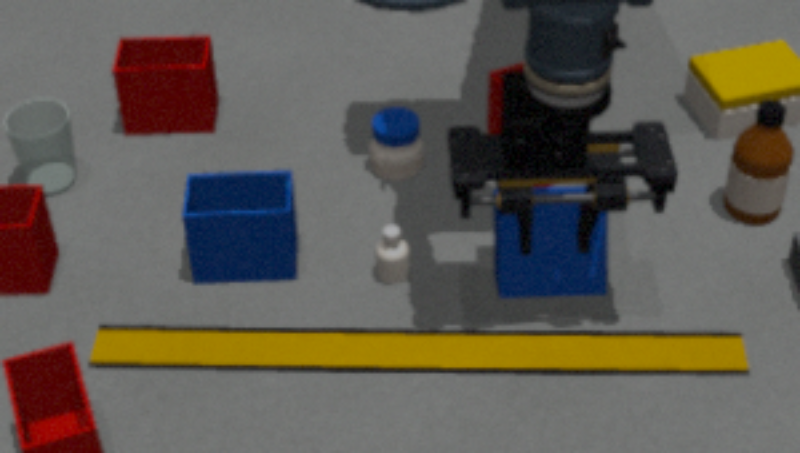

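```bash
python3 -m creep '[[[0,0,5],0,0.5],[[0,0,5],0,0.5],[[0,0,5],0,0.5],[[0,0,5],0,0.5],[[0,0,0],0,0.5]]'; python3 -c "
from h import *
togo([.618,.150,.075]); snap('scene','s3.png')
im=cv2.imread('pics/s3.png')[130:300,150:450]; cv2.imwrite('pics/s3c.png',cv2.resize(im,(800,453)))"
```

```text
time: 4.4
position: [0.5844, 0.1484, 0.0773]
tool_rot: [-0.485, -0.514, 0.515, 0.486]
ft_force: [-0.9, 0.2, -0.7]
grip_width: 0.0435
t 4.4 pos [0.5844 0.1484 0.0773] head 1.629 ydir [-0.002 -0.    -1.   ] F [-0.9  0.2 -0.7] w 0.044
need mm [ -0.4   2.2 -33.6]
```

View pics/s3c.png

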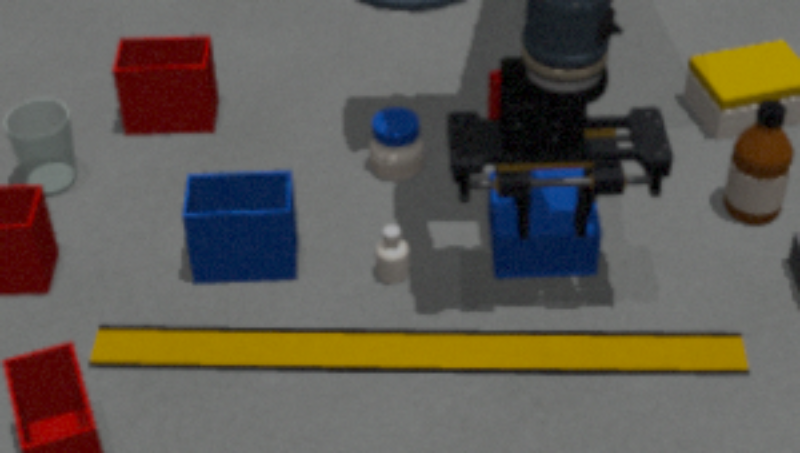

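The left bin has fallen onto its front: top face and plain underside are visible at crop (545,250), with no disc. That makes the right bin the stamped one. I lift off and go to it.

```bash
python3 -m creep '[[[0,-30,-5],0,0.5],[[0,-45,-5],-0.04,0.5],[[0,-20,0],0,0.5]]'; python3 -c "
from h import *
togo([.620,-.138,.165])"
```

```text
time: 4.75
position: [0.5989, 0.1491, 0.1762]
tool_rot: [0.476, 0.526, -0.522, -0.473]
ft_force: [1.3, 0.2, -1.0]
grip_width: 0.0436
t 4.75 pos [0.5989 0.1491 0.1762] head 1.67 ydir [ 0.007  0.    -1.   ] F [ 1.3  0.2 -1. ] w 0.044
need mm [-287.8   11.3    7.4]
```

```bash
python3 -m creep '[[[-40,0,0],0,0.5],[[-40,0,0],0,0.5],[[-40,0,0],0,0.5],[[-40,0,0],0,0.5],[[-40,0,0],0,0.5],[[-40,0,0],0,0.5],[[-48,0,0],0,0.5],[[0,0,0],0,0.5]]';  python3 -c "
from h import *
togo([.620,-.138,.075]); snap('top','t4.png'); t=load('t4.png'); cv2.imwrite('pics/t4c.png',cv2.resize(t['pixels'][120:290,190:470,::-1],(800,486)))"
```

```text
time: 5.55
position: [0.6256, -0.1446, 0.1728]
tool_rot: [-0.478, -0.522, 0.523, 0.475]
ft_force: [0.4, 0.7, -0.4]
grip_width: 0.0434
t 5.55 pos [ 0.6256 -0.1446  0.1728] head 1.663 ydir [ 0.003 -0.004 -1.   ] F [ 0.4  0.7 -0.4] w 0.043
need mm [ 7.5 97.7  5.2]
```

View pics/t4c.png

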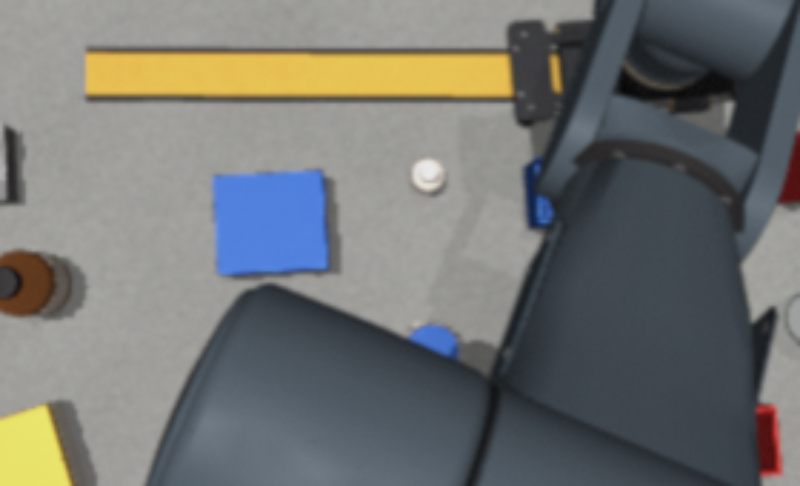

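The left bin lies with its back on top (crop 213–328 × 170–275). Next I lower the fingers behind the right bin and push.

```bash
python3 -m creep '[[[4,30,0],0,0.5],[[3,35,0],0,0.5],[[0,32,0],0,0.5],[[0,0,0],0,0.5]]'; python3 -m creep '[[[0,0,6],0,0.5],[[0,0,6],0,0.5],[[0,0,6],0,0.5],[[0,0,5],0,0.5],[[0,0,5],0,0.5],[[0,0,5],0,0.5],[[0,0,5],0,0.5],[[0,0,5],0,0.5]]'; python3 -c "
from h import *
togo([.549,-.145,.075])"
```

```text
time: 6.0
position: [0.6195, -0.1278, 0.0711]
tool_rot: [-0.471, -0.523, 0.525, 0.478]
ft_force: [-0.4, 1.2, 0.2]
grip_width: 0.0437
time: 6.8
position: [0.5811, -0.1352, 0.076]
tool_rot: [0.476, 0.524, -0.524, -0.474]
ft_force: [1.9, -0.4, 1.7]
grip_width: 0.0434
t 6.8 pos [ 0.5811 -0.1352  0.076 ] head 1.669 ydir [ 0.002 -0.001 -1.   ] F [ 1.9 -0.4  1.7] w 0.043
need mm [-6.6  0.9 32.9]
```

```bash
python3 -m creep '[[[0,0,5],0,0.5],[[0,0,5],0,0.5],[[0,0,5],0,0.5],[[0,0,5],0,0.5],[[0,0,5],0,0.5],[[0,0,5],0,0.5],[[0,0,5],0,0.5],[[0,0,5],0,0.5]]'; python3 -c "
from h import *
togo([.549,-.145,.075]); snap('scene','s5.png')
im=cv2.imread('pics/s5.png')[130:300,150:450]; cv2.imwrite('pics/s5c.png',cv2.resize(im,(800,453)))"
```

```text
time: 7.6
position: [0.5398, -0.1386, 0.0752]
tool_rot: [-0.474, -0.524, 0.524, 0.475]
ft_force: [-0.4, -0.0, -0.2]
grip_width: 0.0438
t 7.6 pos [ 0.5398 -0.1386  0.0752] head 1.669 ydir [-0.001  0.001 -1.   ] F [-0.4 -0.  -0.2] w 0.044
need mm [-7.3  0.2 -8.6]
```

View pics/s5c.png

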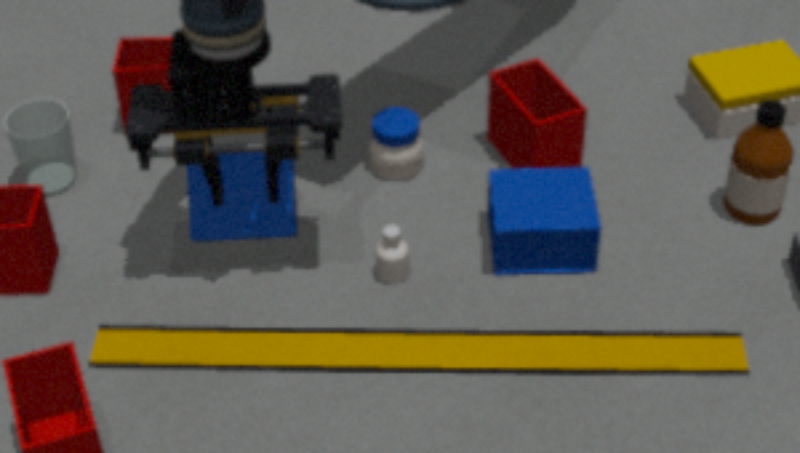

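The right bin looks like it is still mid-fall, so I'll let it settle and look again.

```bash
python3 -m creep '[[[0,0,4],0,0.5],[[0,0,4],0,0.5],[[0,0,0],0,0.5]]'; python3 -m creep '[[[0,-40,0],0,0.5],[[0,-45,0],0,0.5],[[0,-20,0],0,0.5],[[0,0,0],0,0.5]]'; python3 -c "
from h import *
togo([.549,-.145,.075]); snap('scene','s6.png')
im=cv2.imread('pics/s6.png')[130:300,150:450]; cv2.imwrite('pics/s6c.png',cv2.resize(im,(800,453)))"
```

```text
time: 7.95
position: [0.532, -0.1394, 0.0754]
tool_rot: [-0.475, -0.524, 0.524, 0.475]
ft_force: [-0.4, 0.2, 0.2]
grip_width: 0.0437
time: 8.35
position: [0.5353, -0.1406, 0.1841]
tool_rot: [0.478, 0.525, -0.523, -0.472]
ft_force: [0.7, -0.4, 1.0]
grip_width: 0.0432
t 8.35 pos [ 0.5353 -0.1406  0.1841] head 1.669 ydir [ 0.007 -0.004 -1.   ] F [ 0.7 -0.4  1. ] w 0.043
need mm [ -5.2 109.2 -12.5]
```

View pics/s6c.png

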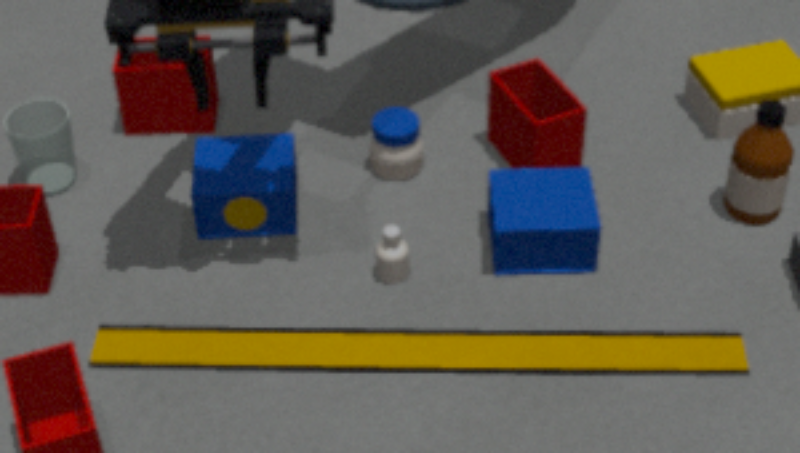

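Both bins lie on their fronts, and the yellow disc at crop (245,213) confirms the right bin is the stamped one. I fit its pose.

```bash
python3 -c "
from h import *
s=load('s6.png')
print(fitbox(s,.474,-.15,.09,.09,.1,.06,(205,165,272,228)))
print(fitbox(s,.523,.147,.06,.09,.1,.06,(322,180,384,240)))
togo([.40,-.155,.17])"
```

```text
(array([ 0.4698, -0.1538,  0.1114]), np.float64(0.164))
(array([0.5179, 0.1447, 0.0277]), np.float64(0.028))
t 8.4 pos [ 0.5338 -0.14    0.1821] head 1.669 ydir [ 0.004 -0.002 -1.   ] F [-0.4  0.2 -0.4] w 0.044
need mm [ -1.8  11.7 134.7]
```

```bash
python3 -m creep '[[[0,0,30],0,0.95],[[0,0,40],0,0.95],[[-4,0,40],0,0.95],[[-4,0,30],0,0.95],[[0,0,0],0,0.95],[[0,0,0],0,0.95]]'; python3 -c "
from h import *
togo([.396,-.159,.035]); s=snap('scene','s7.png')
print(fitbox(s,.474,-.15,.09,.09,.1,.06,(205,165,272,228)))
im=cv2.imread('pics/s7.png')[130:300,150:450]; cv2.imwrite('pics/s7c.png',cv2.resize(im,(800,453)))"
```

```text
time: 9.0
position: [0.3938, -0.1611, 0.1797]
tool_rot: [0.475, 0.524, -0.524, -0.476]
ft_force: [0.3, -1.7, 0.9]
grip_width: 0.0797
t 9.0 pos [ 0.3938 -0.1611  0.1797] head 1.667 ydir [-0.001  0.001 -1.   ] F [ 0.3 -1.7  0.9] w 0.08
need mm [  1.7 144.7  -2.6]
(array([ 0.4692, -0.1538,  0.1116]), np.float64(0.164))
```

View pics/s7c.png

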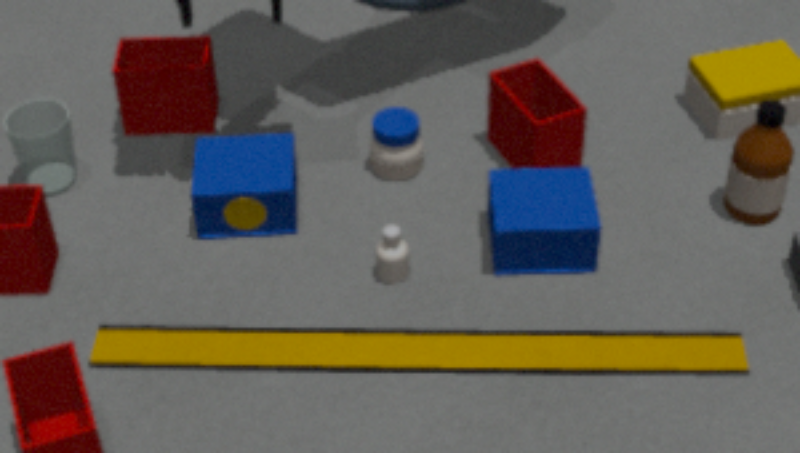

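```bash
python3 -m creep '[[[0,40,0],0,0.95],[[0,45,0],0,0.95],[[0,40,0],0,0.95],[[0,18,0],0,0.95],[[0,0,0],0,0.95]]'; python3 -c "
from h import *
togo([.416,-.159,.035]); s=snap('top','t8.png')
cv2.imwrite('pics/t8c.png',cv2.resize(s['pixels'][120:290,290:510,::-1],(776,600)))"
```

```text
time: 9.55
position: [0.3941, -0.1604, 0.0347]
tool_rot: [-0.473, -0.524, 0.524, 0.476]
ft_force: [0.1, 0.1, -0.1]
grip_width: 0.0826
t 9.55 pos [ 0.3941 -0.1604  0.0347] head 1.67 ydir [-0.004  0.003 -1.   ] F [ 0.1  0.1 -0.1] w 0.083
need mm [ -0.8  -0.4 -21.9]
```

View pics/t8c.png

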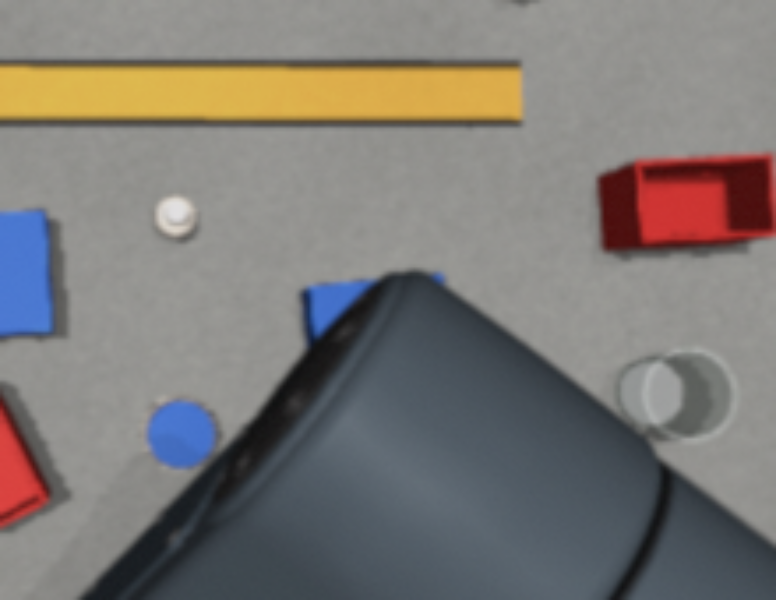

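```bash
python3 -m creep '[[[0,0,-6],0,0.95],[[0,0,-6],0,0.95],[[0,0,-6],0,0.95],[[0,0,-6],0,0.95],[[0,0,-6],0,0.95],[[0,0,-6],0,0.95],[[0,0,-6],0,0.95],[[0,0,-6],0,0.95]]'; python3 -c "
from h import *
togo([.416,-.159,.035]); s=snap('scene','s9.png')
im=cv2.imread('pics/s9.png')[130:300,150:450]; cv2.imwrite('pics/s9c.png',cv2.resize(im,(800,453)))"
```

```text
time: 10.4
position: [0.4424, -0.1564, 0.0375]
tool_rot: [-0.475, -0.524, 0.524, 0.475]
ft_force: [-1.2, -0.1, 1.5]
grip_width: 0.0827
t 10.4 pos [ 0.4424 -0.1564  0.0375] head 1.669 ydir [-0.  0. -1.] F [-1.2 -0.1  1.5] w 0.083
need mm [-0.   2.5 26.5]
```

View pics/s9c.png

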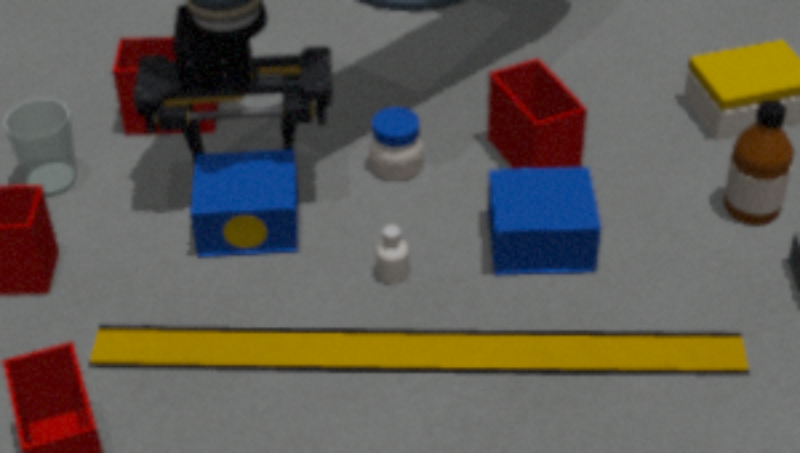

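The stamped bin slides flat ahead of the fingers (disc now at crop (245,231)). I continue.

```bash
python3 -m creep '[[[0,0,-8],0,0.95],[[0,0,-8],0,0.95],[[0,0,-8],0,0.95],[[0,0,-8],0,0.95],[[0,0,-8],0,0.95],[[0,0,-8],0,0.95],[[0,0,-8],0,0.95],[[0,0,-8],0,0.95]]'; python3 -m creep '[[[0,0,-8],0,0.95],[[0,0,-8],0,0.95],[[0,0,-8],0,0.95],[[0,0,-8],0,0.95],[[0,0,-8],0,0.95],[[0,0,-8],0,0.95],[[0,0,-6],0,0.95],[[0,0,-4],0,0.95]]'; python3 -c "
from h import *
togo([.416,-.159,.035]); s=snap('scene','s10.png')
im=cv2.imread('pics/s10.png')[130:300,150:450]; cv2.imwrite('pics/s10c.png',cv2.resize(im,(800,453)))"
```

```text
time: 11.25
position: [0.5064, -0.1502, 0.0375]
tool_rot: [-0.475, -0.524, 0.524, 0.475]
ft_force: [-0.7, -0.7, 0.1]
grip_width: 0.0826
time: 12.05
position: [0.5641, -0.1446, 0.0375]
tool_rot: [0.475, 0.524, -0.524, -0.475]
ft_force: [-0.9, 0.5, 0.1]
grip_width: 0.0829
t 12.05 pos [ 0.5641 -0.1446  0.0375] head 1.669 ydir [ 0. -0. -1.] F [-0.9  0.5  0.1] w 0.083
need mm [  0.2   2.5 148.8]
```

View pics/s10c.png

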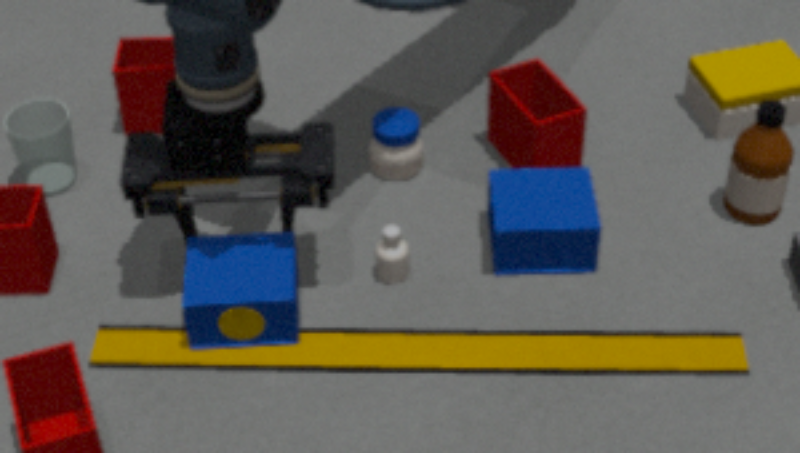

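```bash
python3 -c "
from h import *
s=load('s10.png')
print(fitbox(s,.62,-.14,.09,.09,.1,.06,(205,214,272,266)))
print(proj(s,[.664,-.15,0]),proj(s,[.638,-.15,0]),proj(s,[.69,-.15,0]))"
```

```text
(array([ 0.6163, -0.1383,  0.1009]), np.float64(0.168))
[234.40644497 260.21893092] [235.80383415 252.44203985] [232.97058551 268.2389699 ]
```

The bin's middle is at x≈0.617, and the tape centre at 0.664 agrees in both views. I push 47 mm more.

```bash
python3 -m creep '[[[0,0,-6],0,0.95],[[0,0,-7],0,0.95],[[0,0,-7],0,0.95],[[0,0,-7],0,0.95],[[0,0,-6],0,0.95],[[0,0,-6],0,0.95],[[0,0,-5],0,0.95],[[0,0,-3],0,0.95]]'; python3 -m creep '[[[0,0,0],0,0.95],[[0,0,0],0,0.95],[[0,0,0],0,0.95],[[0,0,8],0,0.95],[[0,0,15],0,0.95],[[0,0,10],0,0.95]]'; python3 -m creep '[[[0,-30,0],0,0.95],[[0,-40,5],0,0.95],[[0,-40,30],0,0.95],[[0,-20,40],0,0.95],[[0,0,40],0,0.95],[[0,0,0],0,0.95],[[0,0,0],0,0.95]]'; python3 -c "
from h import *
togo([.416,-.159,.035]); s=snap('scene','s11.png'); t=snap('top','t11.png')
print(fitbox(s,.66,-.14,.09,.09,.1,.06,(205,214,275,285)), fitbox(t,.66,-.14,.09,.09,.1,.06,(360,120,430,175)))
print(fitbox(s,.518,.147,.06,.09,.1,.06,(322,180,384,240)))
im=cv2.imread('pics/s11.png')[100:300,120:480]; cv2.imwrite('pics/s11c.png',cv2.resize(im,(800,444)))"
```

```text
time: 12.9
position: [0.6109, -0.14, 0.0375]
tool_rot: [0.475, 0.524, -0.524, -0.475]
ft_force: [-0.8, -0.1, -1.0]
grip_width: 0.0826
time: 13.5
position: [0.5757, -0.143, 0.0375]
tool_rot: [-0.474, -0.524, 0.524, 0.475]
ft_force: [-0.9, -0.3, -0.4]
grip_width: 0.0825
time: 14.2
position: [0.4622, -0.1546, 0.168]
tool_rot: [0.475, 0.524, -0.523, -0.475]
ft_force: [0.5, -0.5, 0.6]
grip_width: 0.0826
t 14.2 pos [ 0.4622 -0.1546  0.168 ] head 1.667 ydir [ 0.001 -0.    -1.   ] F [ 0.5 -0.5  0.6] w 0.083
need mm [1.000e-01 1.329e+02 4.650e+01]
(array([ 0.6652, -0.1336,  0.1093]), np.float64(0.158)) (array([ 0.6666, -0.1316,  0.0995]), np.float64(0.062))
(array([0.5176, 0.1444, 0.0316]), np.float64(0.029))
```

View pics/s11c.png

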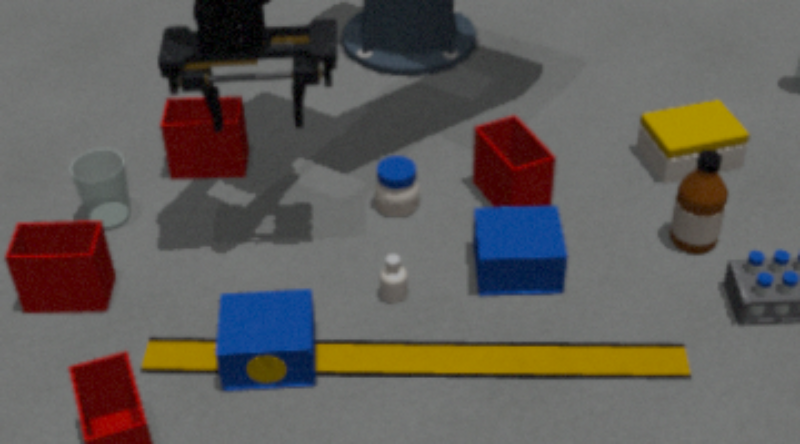

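View pics/t11.png

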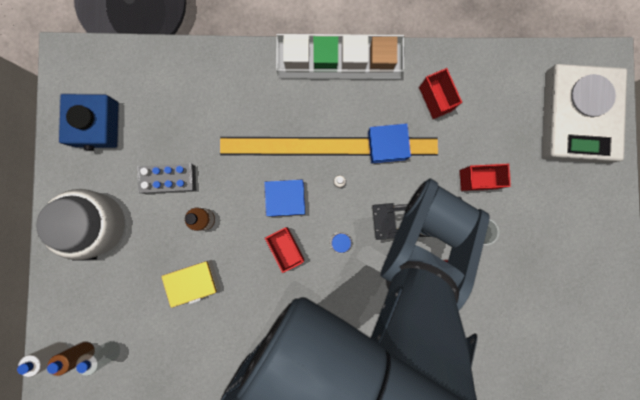

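The stamped bin lies across the tape: disc at crop (266,369) in the scene view, top face at (389,143) in the top view. The plain bin and the bystanders are where they should be, and the arm is clear. I hand in.

```bash
python3 -c "
from h import *
print(robot.hand_in())"
```

```text
the job is handed in; nothing more can be done
None
```

I tipped both bins onto their fronts with the fingertips, then pushed the bin with the yellow disc (the right-hand one) away until its middle lay over the dispatch line. I handed in after 14.3 s of the 62 s allowed.

- **Stamped bin:** its middle measured x = 0.665 m in the scene view and 0.667 m in the top view. The tape's centre is at about 0.664 m, so it is within about 3 mm of the line, against the 30 mm allowed. It lies flat with the disc facing away from the robot.
- **Plain bin:** it lies where it fell, about 80 mm from its starting place, against the 130 mm allowed.
- **Other lab things:** none looked shifted in the last pictures, though I checked this by eye and did not measure it. The beaker is partly hidden by the arm in the top view but looks in place in the scene view.
- **Robot:** the arm was clear of everything at hand-in, and the wrist force stayed at a few newtons whenever I read it.

One check looked wrong at first: in a picture taken while the right bin was falling, its disc did not show. The next picture, with the bin at rest and the gripper raised, showed the disc clearly. The scene-view fits of the stamped bin matched less closely than the others, probably because the disc breaks up its blue outline. For the final pose, they still agreed with the top view to about 2 mm.

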